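Set the sliding leg of a plate rack and clamp it

TASK

Fix the plate rack to the worktop by pushing the pump knob on its vacuum foot all the way down, then let the knob come up. Next draw the sliding leg along the rail until its foot is in line with the fins of the length mark, and only there squeeze the leg's cam lever fully closed against the sleeve, leaving the mug, bottle and bowl alone. Finish while still gripping the leg firmly at the mark with the lever closed: do not let go.

Things in the scene. Friction and masses are not known exactly. Their poses are not given: they have to be found in the camera images.
- rack: Plate rack, fixed. Black base plate 100 x 400 mm (x by y), 8 mm thick; near one end a grey vacuum foot with a 40 mm wide, 100 mm high pillar; a square steel rail (14 mm, centre 90 mm above the worktop) runs from the pillar 360 mm along +y to a grey end post 108 mm high. Origin on the worktop under the pillar's axis; z up, +y along the rail to the end post.
- plunger (a joint): Pump knob on the pillar: 0 = up, 0.012 m = pressed down to its stop. A spring of 450 N/m pushes it up (about 3 N at the top, 8 N at the stop).
- plunger_top (a point): Centre of the flat top of the pump knob, a black disc 38 mm wide and 8 mm thick on a steel stem; 124 mm above the worktop when up. Press straight down here.
- leg: Sliding leg. Origin: centre of its grey sleeve on the rail (24 mm in x, 64 mm in y, 26 mm high), 90 mm above the worktop; axes as the rack's. Slides along rack y, origin from y = 85 mm (home) to 305 mm. It rubs with 2.5 N and a return spring (30 N/m from home) pulls it home, so it slides back from the mark if let go; up to 9 N to pull. Its +x side bears the cam lever.
- leg_slot (a point): Middle of the finger slot on the leg's -x side (leg x = -34, y = 0, z = 0 mm): two ears 6 mm thick and 26 mm high stand out from the sleeve's face (x = -12) to x = -56 mm, centred at y = +-21 mm. The slot between is 36 mm wide, open above, below and to -x; a finger in it can push an ear to slide the leg.
- leg_foot (a point): Centre of the leg's foot bar, 68 mm below the leg's origin: 66 mm long in x, 10 mm in y, 8 mm thick, with pointed ends. A stem joins it to the sleeve.
- lever (a joint): Cam lever on the leg: 0 = closed, flat on the +x side of the sleeve, up to 0.42 rad = swung open away from it. Stays where it is left; needs 0.25 N m, that is about 8 N when pressed level with the middle of the sleeve.
- lever_tip (a point): Free end of the lever: steel bar 80 x 22 x 7 mm at sleeve height, on a vertical pin at leg x = 12, y = -30 mm, free end to +y. Outer face at leg x = 19 mm closed; about 38 mm at y = 10 mm fully open. To close: gripper from above, fingers closing along leg x, one in the slot, one outside the lever, TCP at leg x = 3.5, y = 0 mm, squeeze.
- mark: Length mark, fixed: steel strip across the base plate with two upright fins (14 mm in x, 3 mm thick, 26 mm high) at x = +-45 mm, just beyond the ends of the leg's foot. Origin on the base plate, 8 mm above the worktop, below the rail; axes as the rack's. The leg is at the mark when their origins have the same rack y, 115 to 185 mm from the leg's home.
- mug: White mug, 80 mm wide, 90 mm high; bystander. Origin at the centre of its underside.
- bottle: Clear plastic bottle, 60 mm wide, 170 mm high; bystander. Origin at the centre of its underside.
- bowl: White bowl, 120 mm wide, 50 mm high; bystander. Origin at the centre of its underside.

How it is judged:
By the outcome, as a careful person would: the job done as asked, in the order asked, and still so for the second after the job is handed in, while the arm keeps its last pose, push and grip.
It also fails if it takes over 48 s, if anything falls off the work surface, if the arm or the gripper's body presses on something with over 40 N, if the wrist force passes 120 N, or if a joint passes its speed limit or range.

ROBOT

A 6-joint arm with a two-finger parallel gripper is mounted at the origin on the work surface. World frame = base frame: x ahead of the robot, y to its left, z up, the work surface at z = 0. Lengths are in m, angles in rad, forces in N, time in s.
With the tool pointing down it reaches from about 0.35 to 1 m from the base axis. Payload 7.1 kg.
Tool frame: the origin (TCP) lies between the finger pads, 19 mm behind the fingertips; this is the grasp point; z points along the fingers, y is the line along which they close (so a half turn about z gives the same grasp; the last joint's range is limited). The gripper opens to 85 mm and grips with 20 to 120 N. Pads are 22 mm wide; open, the fingers measure 114 mm over their backs; the gripper's body (76 mm by 85 mm) begins 54 mm behind the grasp point. The pads swing forward as they close: fully open they stand 13 mm farther back than shut.
Start: joints at [-1.223, 0.423, 1.63, -0, 1.089, -0.019], TCP at [0.224, -0.583, 0.25] pointing down, gripper open.
Joint ranges: [-3, 3], [-0.9, 2.11], [0.09, 2.58], [-1.31, 4.45], [0.11, 2.69], [-2.54, 2.54]. Speed limits (rad/s): [2.39, 2.39, 3.01, 3.14, 3.14, 3.14].

INTERFACE

Orientations are given as a rotation vector (axis times angle).
In Python, from rig import manip gives the robot as it stands. The module is installed in compiled form; this text tells all that it offers. Calls block until the motion is done:
- manip.move_to(position, orientation): joint-space move of the TCP to a pose.
- manip.servo_line(position, orientation=None, rate=0.15): straight line of the TCP; orientation=None keeps the orientation; rate is the mean speed in m/s.
- manip.set_joints(angles): joint-space move.
- manip.command_gripper(opening, f_grip=None): finger opening in m; f_grip is the grip in N (None keeps the last); returns when the fingers have stopped.
- manip.hold(seconds).
- manip.solve_ik(position, orientation): joint angles nearest the present ones, or None.
- manip.camera(name): name is "scene" or "top" or "wrist"; returns a dict with "image" (400x640x3 uint8, red, green, blue), "fx", "fy", "cx", "cy" (pixels), "cam_to_world" (4x4, takes a point from camera to world coordinates); the wrist camera has in their place "mount" (4x4, takes a point from camera to tool coordinates, whose origin is the TCP and whose axes are the flange's). Camera axes: x right, y down, z forward; pixel columns grow to the right and rows downward; lengths in m; the calibration is good to about 2 mm. A picture is of the moment at which its call begins: read the wrist's pose just before it. There is no depth.
A pose or a line that the arm cannot do raises manip.IKError and nothing moves.
- manip.sign_off(): hands the job in; it is judged then, once.
Readings, each from a call of its own:
- manip.get_time(): time.
- manip.get_joint_positions(): joint angles.
- manip.get_joint_vel(): joint speeds.
- manip.get_tau(): joint torques, N m.
- manip.get_position(): TCP position.
- manip.get_ee_rot(): TCP orientation.
- manip.get_contact_force(): force on the tool from outside, world axes, zero at the start.
- manip.get_torque(): the same for the moment, N m.
- manip.get_width(): finger opening in m.
- manip.get_grip_force(): force on a finger pad.
Only numpy, scipy, OpenCV 4.12 (cv2) and the standard library are available. Lean on these libraries where they do the work, as an engineer would, in place of code of your own. Each camera call takes 0.05 s, during which the arm holds its last target. There are 200 camera calls.

## Working session

There is one attempt and no reset: what is moved stays moved. The work goes in short steps, each a Python script; the robot and the scene stay as the last script left them, time stands still between calls to the robot, and variables do not carry over. Pictures are saved under pics/ and viewed, at most 10 in all, crops included, and the job is handed in when it is done.

```bash
mkdir -p pics; python3 - <<'E'
from rig import manip
import cv2,numpy as np
for n in("scene","top"):
    c=manip.camera(n); cv2.imwrite(f"pics/{n}0.png",c["image"][:,:,::-1])
    np.savez(n+"0.npz",**c); print(n,c["fx"],c["fy"],c["cx"],c["cy"],c["cam_to_world"].round(4).tolist())
print(manip.get_time(),manip.get_ee_rot(),manip.camera("wrist")["mount"])
E
```

```text
scene 497.49736216863084 497.49736216863084 313.61894360517124 193.21827981978115 [[-0.8735, 0.3575, -0.3305, 0.955], [0.4869, 0.6461, -0.5878, 0.669], [0.0034, -0.6743, -0.7384, 0.849], [0.0, 0.0, 0.0, 1.0]]
top 419.0488162903756 419.0488162903756 315.6554455251612 197.13387786400438 [[0.0083, -0.9971, 0.0751, 0.5458], [-1.0, -0.0084, -0.0009, 0.052], [0.0015, -0.0751, -0.9972, 1.1078], [0.0, 0.0, 0.0, 1.0]]
0.1 [-3.08752029e+00 -5.72673564e-01  3.87196498e-04] [[-3.60243175e-04 -9.59329546e-01 -2.82288313e-01  7.30544399e-02]
 [ 9.99999672e-01 -1.41003618e-04 -7.96965761e-04 -3.55795638e-04]
 [ 7.24749129e-04 -2.82288508e-01  9.59329283e-01 -1.24018047e-01]
 [ 0.00000000e+00  0.00000000e+00  0.00000000e+00  1.00000000e+00]]
```

View pics/top0.png

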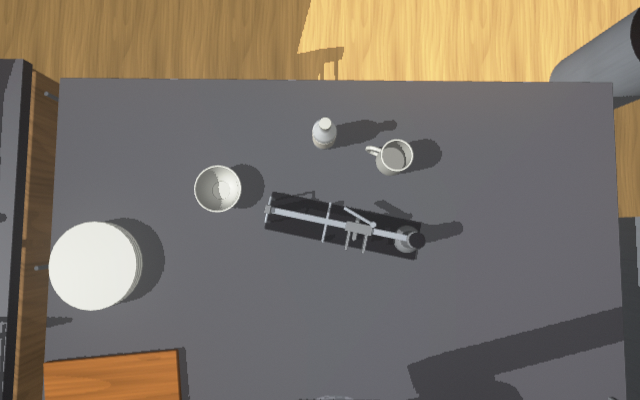

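View pics/scene0.png

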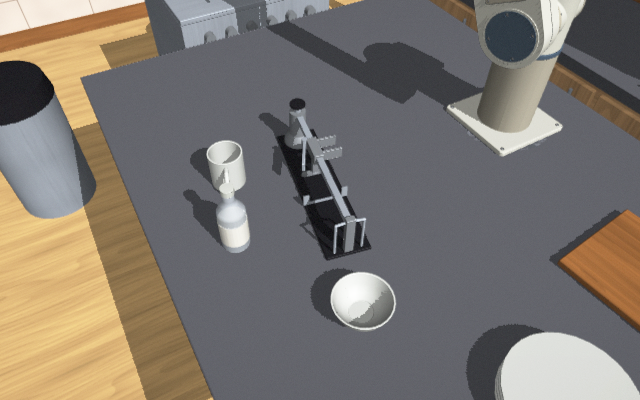

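The top view shows the knob at about (416,240), the end post at about (268,210), the leg at about (358,229) and the mark at about (326,222). Next I'll enlarge both views.

```bash
python3 - <<'E'
import cv2
i=cv2.imread("pics/top0.png")[185:265,258:438]; cv2.imwrite("pics/topc.png",cv2.resize(i,None,fx=4.4,fy=4.4,interpolation=cv2.INTER_CUBIC))
i=cv2.imread("pics/scene0.png")[92:262,270:380]; cv2.imwrite("pics/scenec.png",cv2.resize(i,None,fx=3.5,fy=3.5,interpolation=cv2.INTER_CUBIC))
E
```

```text
(no output)
```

View pics/topc.png

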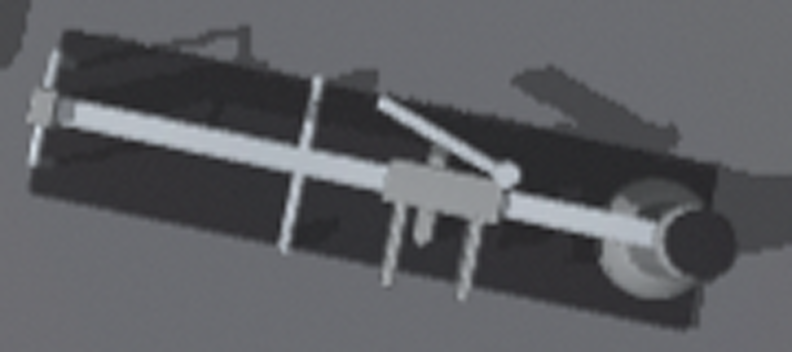

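View pics/scenec.png

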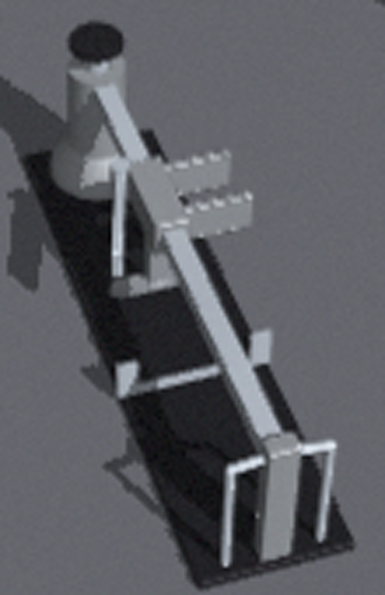

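In the top crop, the knob is at (699,244), the sleeve centre at (442,190) and the fin tops run from (319,78) to (285,250). In the scene crop, the knob is at (96,42) and the fin tops are at (126,363) and (260,333). I'll fit the rack pose and mark position jointly from these.

```bash
cat > fit.py <<'E'
import numpy as np
from scipy.optimize import least_squares
def proj(c,P):
    T=np.linalg.inv(c["cam_to_world"]); p=T[:3,:3]@P+T[:3,3]
    return np.array([c["fx"]*p[0]/p[2]+c["cx"],c["fy"]*p[1]/p[2]+c["cy"]])
C={n:dict(np.load(n+"0.npz")) for n in("top","scene")}
t=lambda u,v:np.array([u/4.4+258-.39,v/4.4+185-.39]); s=lambda u,v:np.array([u/3.5+270-.36,v/3.5+92-.36])
# (cam, px, local xyz, uses: '' | 'b' base offset | 'm' mark y)
O=[("top",t(699,244),(0,0,.124),''),("scene",s(96,42),(0,0,.124),''),
("top",t(442,190),(0,.085,.103),''),
("top",t(319,78),(.052,0,.034),'m'),("top",t(285,250),(-.052,0,.034),'m'),
("scene",s(126,363),(.045,0,.034),'m'),("scene",s(260,333),(-.045,0,.034),'m'),
("top",t(68,30),(.05,.4,.008),'b'),("top",t(718,165),(.05,0,.008),'b'),("top",t(692,328),(-.05,0,.008),'b'),("top",t(32,190),(-.05,.4,.008),'b'),
("scene",s(200,583),(.05,.4,.008),'b'),("scene",s(352,543),(-.05,.4,.008),'b'),("scene",s(22,157),(.05,0,.008),'b')]
def W(q,l): 
    c,s_=np.cos(q[2]),np.sin(q[2]); return np.array([q[0]+c*l[0]-s_*l[1],q[1]+s_*l[0]+c*l[1],l[2]])
def f(q):
    r=[]
    for n,px,l,k in O:
        l=np.array(l,float); l[1]+=q[3] if k=='b' else q[4] if k=='m' else 0
        r+=list(proj(C[n],W(q,l))-px)
    return np.array(r)
if __name__=="__main__":
    r=least_squares(f,[.5,-.2,-.2,-.05,.2],loss="soft_l1"); print(r.x.round(4)); 
    for o,e in zip(O,f(r.x).reshape(-1,2)): print(o[0],o[2],e.round(2))
    np.save("q.npy",r.x)
E
python3 fit.py
```

```text
[ 0.5245 -0.1771 -0.1963 -0.0392  0.2059]
top (0, 0, 0.124) [-3.51 -1.4 ]
scene (0, 0, 0.124) [ 0.29 -0.07]
top (0, 0.085, 0.103) [17.92  3.41]
top (0.052, 0, 0.034) [-0.31 -0.78]
top (-0.052, 0, 0.034) [-0.77 -0.02]
scene (0.045, 0, 0.034) [-0.29 -0.38]
scene (-0.045, 0, 0.034) [-0.36 -0.82]
top (0.05, 0.4, 0.008) [-1.38 -0.43]
top (0.05, 0, 0.008) [ 0.08 -0.2 ]
top (-0.05, 0, 0.008) [-1.1   0.42]
top (-0.05, 0.4, 0.008) [-1.26  0.48]
scene (0.05, 0.4, 0.008) [-1.22 -0.76]
scene (-0.05, 0.4, 0.008) [ 0.64 -1.38]
scene (0.05, 0, 0.008) [-0.7  -1.73]
```

```bash
sed -i "s/(0,.085,.103),''/(0,0,.103),'l'/; s/else q\[4\] if k=='m'/else q[4] if k=='m' else q[5] if k=='l'/; s/,.2\],loss/,.2,.12],loss/" fit.py; sed -i 's/^O=\[/O=[("scene",s(159,200),(0,0,.103),"l"),/' fit.py; python3 fit.py
```

```text
[ 0.5224 -0.1839 -0.1979 -0.0321  0.2129  0.1383]
scene (0, 0, 0.103) [-0.42 -2.94]
top (0, 0, 0.124) [-0.59 -0.48]
scene (0, 0, 0.124) [-0.28 -1.88]
top (0, 0, 0.103) [-1.08 -0.33]
top (0.052, 0, 0.034) [-0.29 -0.64]
top (-0.052, 0, 0.034) [-0.82  0.12]
scene (0.045, 0, 0.034) [-0.15 -0.45]
scene (-0.045, 0, 0.034) [-0.21 -0.85]
top (0.05, 0.4, 0.008) [-1.37 -0.39]
top (0.05, 0, 0.008) [0.05 0.09]
top (-0.05, 0, 0.008) [-1.19  0.7 ]
top (-0.05, 0.4, 0.008) [-1.31  0.51]
scene (0.05, 0.4, 0.008) [-1.18 -0.8 ]
scene (-0.05, 0.4, 0.008) [ 0.7  -1.35]
scene (0.05, 0, 0.008) [-0.42 -1.8 ]
```

Knob fit agrees in both views, so I'll press it, stepping down by feel, and then look from above the leg with the wrist camera.

```bash
cat > h.py <<'E'
import numpy as np
from scipy.spatial.transform import Rotation as Ro
from rig import manip as m
q=np.load("q.npy"); a=q[2]
rx=np.array([np.cos(a),np.sin(a),0]); ry=np.array([-np.sin(a),np.cos(a),0])
def P(x,y,z): return np.array([q[0],q[1],0])+x*rx+y*ry+np.array([0,0,z])
def ori(s): return Ro.from_matrix(np.c_[s*ry,s*rx,[0,0,-1]]).as_rotvec()
def F(): # contact force in rack axes
    f=m.get_contact_force(); return np.array([f@rx,f@ry,f[2]]).round(1)
def loc():
    d=m.get_position()-np.array([q[0],q[1],0]); return np.array([d@rx,d@ry,d[2]]).round(4)
E
python3 - <<'E'
from h import *
for s in(1,-1):
    print(s,[None if (j:=m.solve_ik(P(0,y,z),ori(s))) is None else j.round(2).tolist() for y,z in((0,.14),(.13,.09),(.22,.09))])
s=1 if (j:=m.solve_ik(P(0,0,.14),ori(1))) is not None and abs(j[5])<2.3 else -1
print("use",s)
m.command_gripper(0.0)
m.move_to(P(0,0,.185),ori(s)); f0=F(); print(f0,m.get_time())
m.servo_line(P(0,0,.148),rate=.1)
z=.148
while z>.118:
    z-=.002; m.servo_line(P(0,0,z),rate=.03); f=F()-f0; print(round(z,3),loc()[2],f)
    if f[2]>18: break
m.hold(.3); print(loc(),F()-f0)
m.servo_line(P(0,0,.2),rate=.08); print(F(),m.get_time())
E
```

```text
1 [[-0.36, 0.47, 1.86, -0.0, 0.81, -0.16], [-0.12, 0.55, 1.88, -0.0, 0.71, 0.07], [0.04, 0.57, 1.85, -0.0, 0.72, 0.23]]
-1 [None, None, None]
use 1
[-0.  -0.6  0.3] 2.7417
0.146 0.1464 [ 0.  -0.1 -0.1]
0.144 0.144 [0.1 0.4 0. ]
0.142 0.1422 [-0.4  0.1  2.6]
0.14 0.1401 [1.3 1.  2.8]
0.138 0.1381 [2.  2.2 3.5]
0.136 0.1362 [1.  0.8 4.9]
0.134 0.1343 [0.8 1.  5.3]
0.132 0.1323 [0.5 0.6 6.4]
0.13 0.1307 [-0.7  1.   9.2]
0.128 0.1305 [-6.8  2.3 27.7]
[ 0.0005 -0.      0.1305] [-6.3  2.8 27.5]
[1.1 0.5 0.7] 7.1083
```

The knob went through its full 12 mm onto the stop and I've let it rise again. Now I'll look at the leg from above.

```bash
python3 - <<'E'
from h import *
import cv2
m.command_gripper(.085)
m.servo_line(P(.0035,.16,.26),rate=.25)
m.hold(.3)
p=m.get_position();R=Ro.from_rotvec(m.get_ee_rot()).as_matrix()
c=m.camera("wrist"); T=np.eye(4);T[:3,:3]=R;T[:3,3]=p
np.savez("wrist0.npz",fx=c["fx"],fy=c["fy"],cx=c["cx"],cy=c["cy"],cam_to_world=T@c["mount"])
cv2.imwrite("pics/w0.png",c["image"][:,:,::-1])
c=m.camera("top"); i=c["image"][185:265,258:438,::-1]
cv2.imwrite("pics/t1.png",c["image"][:,:,::-1])
print(loc(),m.get_width(),m.get_time())
E
```

```text
[0.0035 0.1594 0.2598] 0.08502932799957379 9.125
```

View pics/w0.png

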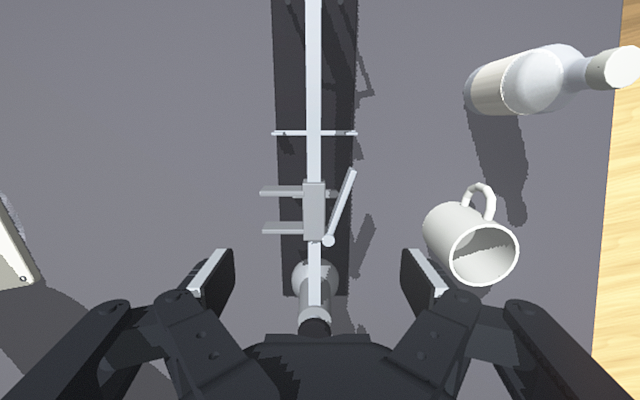

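The wrist view shows the sleeve top centred near (314,211), ears at rows ~191 and ~228, the fins at (275,133) and (354,132), and the lever swung open to the right. I'll turn these into rack coordinates, with the mug's clearance, from an enlarged crop.

```bash
cat > ray.py <<'E'
from h import *
def back(n,u,v,z):
    c=np.load(n); T=c["cam_to_world"]; d=T[:3,:3]@[(u-c["cx"])/c["fx"],(v-c["cy"])/c["fy"],1]; 
    X=T[:3,3]+d*(z-T[2,3])/d[2]-[q[0],q[1],0]; return np.array([X@rx,X@ry]).round(4)
E
python3 - <<'E'
import cv2
from ray import *
i=cv2.imread("pics/w0.png")[110:350,250:380]; cv2.imwrite("pics/w0c.png",cv2.resize(i[:150],None,fx=4,fy=4,interpolation=cv2.INTER_CUBIC))
for n,u,v,z in(("sleeve",314,211,.103),("knob",315,327,.124),("finL",275,132,.034),("finR",354,132,.034)): print(n,back("wrist0.npz",u,v,z))
print("mug rim",back("top0.npz",397,155,.09))
E
```

```text
sleeve [0.0008 0.1386]
knob [0.0015 0.0109]
finL [-0.0465  0.2158]
finR [0.0485 0.2157]
mug rim [0.1944 0.0759]
```

View pics/w0c.png

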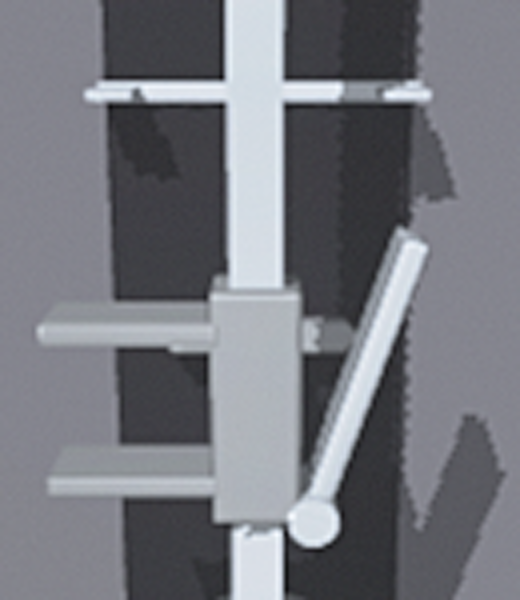

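Leg is at y≈0.138 and the mark at ≈0.2145, with the rail axis at x≈+1 mm and the mug well clear. I'll lower the open gripper over the leg, slide it to just short of the mark and check.

```bash
cat > snap.py <<'E'
from h import *
import cv2
def snap(k):
    p=m.get_position();R=Ro.from_rotvec(m.get_ee_rot()).as_matrix(); T=np.eye(4);T[:3,:3]=R;T[:3,3]=p
    c=m.camera("wrist"); np.savez(f"wrist{k}.npz",fx=c["fx"],fy=c["fy"],cx=c["cx"],cy=c["cy"],cam_to_world=T@c["mount"])
    w=c["image"]; s=m.camera("scene"); s_=s["image"]
    cv2.imwrite(f"pics/w{k}.png",w[:,:,::-1]); cv2.imwrite(f"pics/s{k}.png",s_[:,:,::-1])
    a=cv2.resize(w[0:240,200:440],(480,480),interpolation=cv2.INTER_CUBIC)
    b=cv2.resize(s_[115:235,285:365],(320,480),interpolation=cv2.INTER_CUBIC)
    cv2.imwrite(f"pics/both{k}.png",np.hstack([a,b])[:,:,::-1])
E
python3 - <<'E'
from snap import *
m.servo_line(P(.0045,.138,.15),rate=.15); f0=F()
m.servo_line(P(.0045,.138,.12),rate=.06); print(F()-f0)
m.servo_line(P(.0045,.138,.089),rate=.06); print(loc(),F()-f0)
if abs(F()-f0).max()<6:
    for y in(.148,.203): m.servo_line(P(.0045,y,.089),rate=.05); print(loc(),F()-f0)
    snap(1)
print(m.get_time())
E
```

```text
[-0.2 -0.3  0.2]
[0.0045 0.138  0.0888] [-0.2  0.4  1.3]
[0.0047 0.1485 0.0893] [-0.7 -0.2  0. ]
[0.0046 0.2029 0.0891] [ 0.8 -4.4  1.6]
13.0417
```

View pics/both1.png

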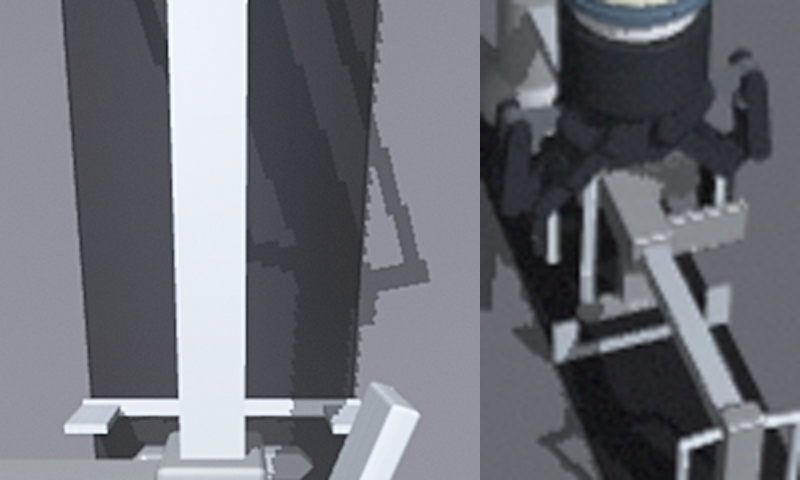

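```bash
python3 - <<'E'
from ray import *
import cv2
b=lambda u,v,z:back("wrist1.npz",200+u/2-.25,v/2-.25,z)
print("fin top",b(85,430.5,.034),"sleeve +y edge",b(205,462,.103),"foot tip",b(312,465,.024))
i=cv2.imread("pics/w1.png")[185:285,220:420]; cv2.imwrite("pics/w1c.png",cv2.resize(i,None,fx=4,fy=4,interpolation=cv2.INTER_CUBIC))
E
```

```text
fin top [-0.0448  0.2134] sleeve +y edge [-0.0008  0.2304] foot tip [0.0333 0.1967]
```

View pics/w1c.png

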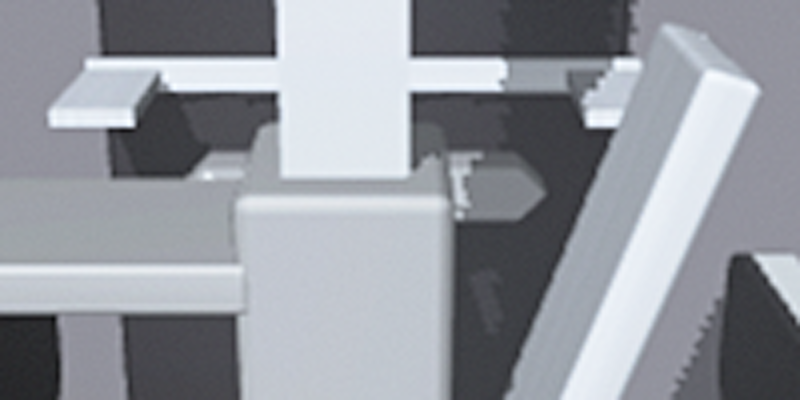

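```bash
python3 - <<'E'
from ray import *
b=lambda u,v,z:back("wrist1.npz",220+u/4-.375,185+v/4-.375,z)
print("fin top edges",b(92,108,.034),b(92,126,.034),"fin inner base (strip +y edge,-y edge)",b(220,60,.0095),b(220,92,.0095))
print("foot tip",b(547,193,.026),"foot -y edge",b(500,220,.026),"sleeve edge-32",b(340,197,.103)-[0,.032],"ear c-21",b(120,265,.103)-[0,.024],b(120,312,.103)-[0,.018])
E
```

```text
fin top edges [-0.0443  0.2157] [-0.0446  0.2126] fin inner base (strip +y edge,-y edge) [-0.0264  0.217 ] [-0.0267  0.2107]
foot tip [0.0335 0.1971] foot -y edge [0.0252 0.1918] sleeve edge-32 [0.0002 0.197 ] ear c-21 [-0.0235  0.1971] [-0.0239  0.1975]
```

The mark reads y=0.2141 and the leg 0.1971, with foot, sleeve and ear all agreeing. I'll draw it another 17 mm and check.

```bash
python3 - <<'E'
from snap import *
m.servo_line(P(.004,.2199,.089),rate=.04); m.hold(.3); print(loc(),F())
snap(2); print(m.get_time())
i=cv2.imread("pics/w2.png")[185:335,220:420]; cv2.imwrite("pics/w2c.png",cv2.resize(i,None,fx=4,fy=4,interpolation=cv2.INTER_CUBIC))
E
```

```text
[0.0038 0.22   0.0889] [ 0.3 -0.7  0.1]
14.0167
```

View pics/w2c.png

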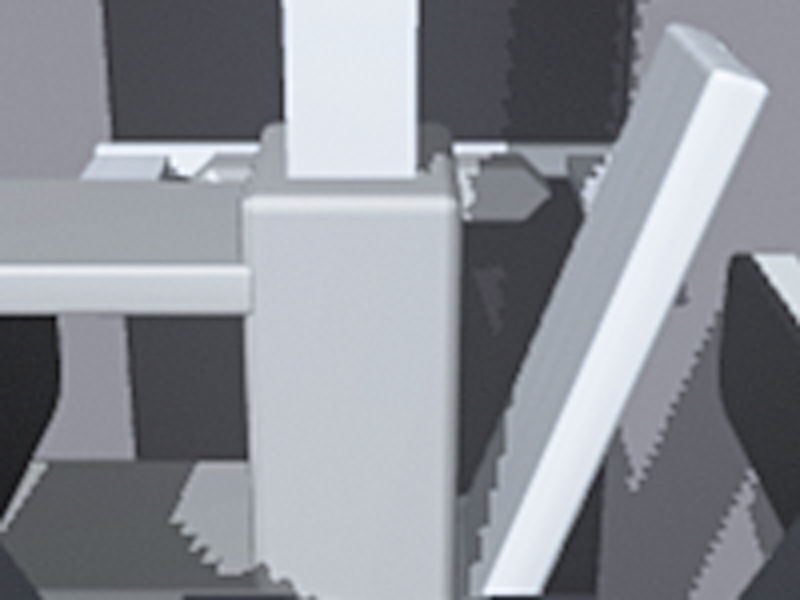

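The leg moved exactly with the finger: sleeve edge is still at row 197 and foot tip still at (550,193), while the strip edge is now at row 145. I'll check the numbers, then squeeze.

```bash
python3 - <<'E'
from ray import *
from snap import snap
b=lambda u,v,z:back("wrist2.npz",220+u/4-.375,185+v/4-.375,z)
y=[b(550,193,.026)[1],b(345,197,.103)[1]-.032,b(120,265,.103)[1]-.024]; print("leg",y,"mark",b(220,145,.0095)[1]-.0029)
if abs(np.mean(y)-.2141)<.001:
    for w in(.06,.05,.042,.036): m.command_gripper(w,30); print(m.get_width(),m.get_grip_force(),F())
    m.command_gripper(.02,60); m.hold(.5); print(m.get_width(),m.get_grip_force(),F(),loc(),m.get_time())
    snap(3)
    import cv2
    i=cv2.imread("pics/w3.png")[185:335,220:420]; cv2.imwrite("pics/w3c.png",cv2.resize(i,None,fx=4,fy=4,interpolation=cv2.INTER_CUBIC))
E
```

```text
leg [np.float64(0.2142), np.float64(0.2141), np.float64(0.21430000000000002)] mark 0.2143
0.060200919075583906 2.34357294626534 [ 0.8 -1.9  1.3]
0.04997832956508267 5.572483241558075 [ 3.6 -3.7  4.5]
0.04228012154768046 5.672000851482153 [ 2.9 -3.8  5.9]
0.035947680593115365 5.99754172260873 [ 3.1 -4.1  5.5]
0.029397884532204262 61.32777079939842 [-5.1 -3.7 15.7] [0.0028 0.2198 0.0898] 15.8667
```

View pics/w3c.png

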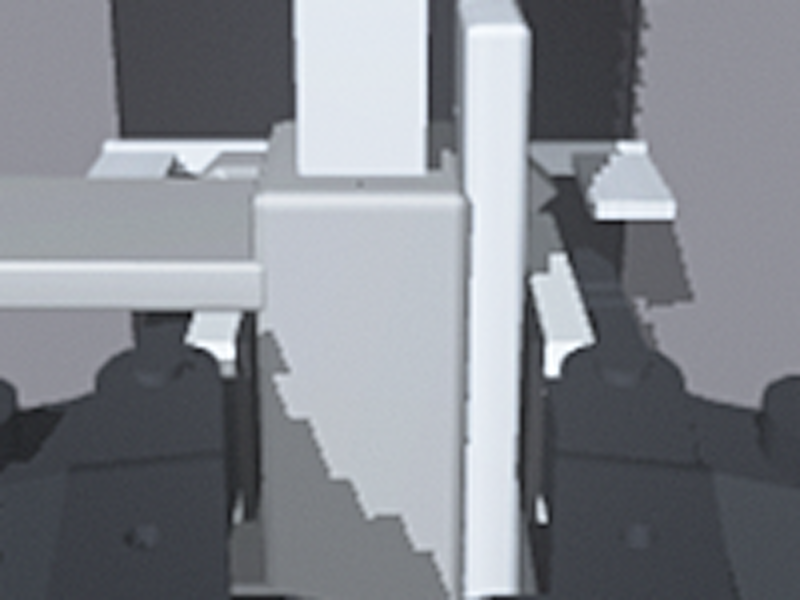

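Lever is flat against the sleeve, which is gripped at 61 N with the sleeve edge at row 195, foot tip at (556,192) and right fin top at rows 203–217. One last position check, then I hand in.

```bash
python3 - <<'E'
from ray import *
b=lambda u,v,z:back("wrist3.npz",220+u/4-.375,185+v/4-.375,z)
y=[b(556,192,.026)[1],b(360,195,.103)[1]-.032,b(120,263,.103)[1]-.024]; M=[b(635,210,.034)[1],b(220,142,.0095)[1]-.0029]
print(y,M,m.get_grip_force(),m.get_width())
if abs(np.mean(y)-np.mean(M))<.0015: print(m.sign_off())
E
```

```text
[np.float64(0.2138), np.float64(0.2138), np.float64(0.21380000000000002)] [np.float64(0.2139), np.float64(0.2143)] 61.32744401693344 0.029797824028215004
the job is handed in; nothing more can be done
None
```

I've handed in the job: the knob was pressed to its stop and let up, and the leg was drawn to within about 0.5 mm of the mark by my last wrist-camera check. The lever was closed only there, and the gripper still holds the leg at about 61 N.

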